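# Check a height setter for a sticking anvil

### The arm

A 6-joint arm with a two-finger parallel gripper is mounted at the origin on a cart in front of the work surface, level with it; the furniture and walls round the work are solid. World frame = base frame: x ahead of the robot, y to its left, z up, the work surface at z = 0. Lengths are in m, angles in rad, forces in N, time in s.
With the tool pointing down it reaches from about 0.275 to 0.775 m from the base axis. Payload 14.6 kg.
Tool frame: the origin (TCP) lies on the centre line of the jaws, within the pads' length; the fingertips stand 19 mm ahead of it and the grasp point (between the pads) is the TCP; z points along the fingers, y is the line along which they close (so a half turn about z gives the same grasp; the last joint's range is limited). The gripper opens to 85 mm and grips with 20 to 120 N. Pads are 22 mm wide; open, the fingers measure 114 mm over their backs; the gripper's body (76 mm by 85 mm) begins 54 mm behind the grasp point. The pads swing forward as they close: fully open they stand 13 mm farther back than shut.
Start: joints at [1.149, 0.263, -0.048, 1.259, 0, 1.415], TCP at [0.138, 0.506, 0.25] pointing down, gripper open.
Joint ranges: [-2.65, 2.65], [-0.89, 1.7], [-1.18, 1.37], [-2.13, 2.11], [-1.35, 1.29], [-3.14, 3.14]. Speed limits (rad/s): [1.89, 1.89, 2.57, 2.79, 3.14, 3.14].

### API

Orientations are given as a unit quaternion [x, y, z, w].
In Python, from rig import arm gives the robot as it stands. The module is installed in compiled form; this text tells all that it offers.
- The arm moves only by the tool step_arm, never from a script. Its argument "targets" is one flat list of numbers, 5 for each row, row after row: the opening, from 0 (shut) to 1 (fully open), then the shift along the tool's x, y, z in m, then the turn about the tool's z in degrees. A call has 1 to 5 rows; each row shifts and turns the commanded pose from where the row before left it, along the tool's axes as they then stand; what a row does not reach is not made up. A row lasts 1/8 s, in which the tool goes at most 62.5 mm and 10.7 degrees, less where a joint would pass 70% of its speed; a pose out of reach is approached as far as the arm can. A call is refused whole if a number of a shift passes 0.0625 or a number of a turn 10.7, either way. A call with a gripper value outside its range is refused whole. The fingers move at their own pace and stop on an object; "force" is the grip in N (left out, the last holds). Time passes only in rows, so rows that do not move let the fingers close. It gives the time, the measured TCP pose, the force, the opening and the grip force at its end, in the units of the state.
- arm.sense(): the state, without advancing time (a new reading comes with each control period).
- arm.read_camera(name): name is "scene" or "top"; returns the picture (420x560x3 uint8, red, green, blue); there is no depth.
- arm.camera_info(name): a dict with "camera_matrix" (3x3 intrinsics, pixels), "R" (3x3) and "t" (3): a world point X has camera coordinates R X + t. Camera axes: x right, y down, z forward; pixel columns grow to the right and rows downward; lengths in m; the calibration is good to about 2 mm. A picture is of the moment at which its call begins. camera_info takes no time and is no camera call.
- arm.finish_job(): hands the job in; it is judged then, once.
The state is a dict: "time_s": time; "q": joint angles; "dq": joint speeds; "joint_torque": joint torques, N m; "position": TCP position; "ee_rot": TCP orientation; "wrist_force": force on the tool from outside, world axes, zero at the start; "moment": the same for the moment, N m; "gripper_width": finger opening in m; "grasp_force": force on a finger pad.
Only numpy, scipy, OpenCV 4.12 (cv2) and the standard library are available. Lean on these libraries where they do the work, as an engineer would, in place of code of your own. Each camera call takes 0.05 s, during which the arm holds its last target. There are 200 camera calls.

### The job

Check that the anvil of the tall round height setter on the dark plate does not stick: with the fingertips, press the steel disc on its top gently down to about half of its 12 mm travel, not onto its stop, keep it down for a good second, then lift off so that it springs fully back up. Nothing is to be gripped or lifted: the setter stays standing where it is, and the short round setter, the square setter and the tapered tool holder must not be touched.

Things in the scene. Friction and masses are not known exactly. Their poses are not given: they have to be found in the camera images.
- tall_round_setter: the height setter to check: a plain aluminium cylinder 56 mm in diameter (60 mm at the foot) with a dial 40 mm across on one side; its anvil is a steel disc 30 mm across standing 16 mm proud of the housing top when up. Housing 90 mm tall, 106 mm with the anvil. Stands loose on the plate, 0.7 to 1.0 kg. Origin at the centre of its underside, z up along its axis, the dial faces its own -x and stands 34 mm from the axis
- tall_round_anvil_top (a point): centre of the flat top face of the tall round setter's anvil (moves down with it); 106 mm above the setter's underside when up
- tall_round_anvil (a joint): how far the tall round setter's anvil is pressed down, m: 0 fully up, 0.012 on its stop. A spring pushes it up: about 2 N to start it moving, about 6 N at half travel, 9 N at the stop
- short_round_setter: must not be touched: the same kind of round setter but low, housing 52 mm tall and 56 mm in diameter, 68 mm with its anvil disc. Loose. Origin at the centre of its underside, z up
- square_setter: must not be touched: setter with a square housing 56 x 56 mm, 90 mm tall, 106 mm with the same 30 mm round anvil disc. Loose. Origin at the centre of its underside, z up
- tool_holder: must not be touched: steel taper tool holder standing on its 63 mm flange, 104 mm tall, narrowing to a knob at the top, no dial. Loose. Origin at the centre of its underside, z up
- plate: dark flat inspection plate fixed on the bench, 220 x 360 x 20 mm; the three setters and the tool holder stand on it in any order, with their centres 75 mm or more apart. Origin at the centre of its underside, x along the 220 mm side, z up

How it is judged:
On the way, in this order (a step that is already met when the one before it is completed fails the run):
1. the fingers press the tall round setter's anvil 3 to 10.5 mm down and keep it there for half a second (value of joint tall_round_anvil between 0.003 and 0.0105 m and contact force between the fingers and tall_round_setter above 0.5 N), for 0.5 s.
2. the fingers lift off and the anvil springs back up (value of joint tall_round_anvil below 0.001 m and contact force between the fingers and tall_round_setter below 0.1 N), for 0.2 s.
At the end, for the whole second after the job is handed in: the tall round setter's anvil is up (within 1 mm), the setter stands upright and at rest within 8 mm of where it was, the fingers are off it, and the short round setter, the square setter and the tool holder stand upright within 5 mm of where they were (all of step 2 and distance of tall_round_setter from where it was at the start of the episode below 0.008 m and angle between tall_round_setter's own z axis and vertical below 0.05 rad and linear speed of tall_round_setter below 0.02 m/s and distance of each of short_round_setter, square_setter, tool_holder from where it was at the start of the episode below 0.005 m and angle between each of short_round_setter, square_setter, tool_holder's own z axis and vertical below 0.12 rad); the robot touches nothing.
It fails at once if the tall round setter's anvil is driven down against its stop, or pressed with more than 25 N (value of joint tall_round_anvil above 0.0113 m or contact force between the fingers and tall_round_setter above 25 N).
It fails at once if the tall round setter is lifted, tipped or shifted by more than 8 mm (distance of tall_round_setter from where it was at the start of the episode above 0.008 m or height (world z) of tall_round_setter above 0.025 m or angle between tall_round_setter's own z axis and vertical above 0.12 rad).
It fails at once if the short round setter is touched, or moved by more than 5 mm (contact force between any of the fingers, the arm and short_round_setter above 1 N or distance of short_round_setter from where it was at the start of the episode above 0.005 m).
It fails at once if the square setter is touched, or moved by more than 5 mm (contact force between any of the fingers, the arm and square_setter above 1 N or distance of square_setter from where it was at the start of the episode above 0.005 m).
It fails at once if the tool holder is touched, or moved by more than 5 mm (contact force between any of the fingers, the arm and tool_holder above 1 N or distance of tool_holder from where it was at the start of the episode above 0.005 m).
It also fails if it takes over 40 s, if anything falls off the work surface, if the arm or the gripper's body presses on something with over 40 N, if the wrist force passes 120 N, or if a joint passes its speed limit or range.

## Working session

There is one attempt and no reset: what is moved stays moved. The work goes in short steps, Python scripts to look and compute and a tool call to move; the robot and the scene stay as the last step left them, time stands still between calls to the robot, and variables do not carry over. Pictures are saved under pics/ and viewed, at most 10 in all, crops included, and the job is handed in when it is done.

Besides the shell and the picture viewer there is one more tool, called after "Call:" by a JSON object that holds its "fn" and its "kwargs", one argument or row to a line. step_arm: Moves the arm, as the interface text tells. Its arguments: {"type":"object","properties":{"targets":{"type":"array"},"force":{"type":"number"}},"required":["targets"]}

```bash
mkdir -p pics
python3 - <<'E'
from rig import arm
import cv2
for n in("scene","top"):
    cv2.imwrite(f"pics/{n}0.png",cv2.cvtColor(arm.read_camera(n),cv2.COLOR_RGB2BGR))
    c=arm.camera_info(n);print(n,c)
s=arm.sense();print({k:s[k] for k in("time_s","position","ee_rot","wrist_force","gripper_width")})
E
```

```text
scene {'camera_matrix': array([[465.21519546,   0.        , 281.00104107],
       [  0.        , 465.21519546, 209.97454698],
       [  0.        ,   0.        ,   1.        ]]), 'R': array([[ 0.54537389, -0.83800549,  0.01772356],
       [-0.63048364, -0.42406853, -0.65012019],
       [ 0.55232029,  0.34338416, -0.75962465]]), 't': array([-0.29192277,  0.43736125,  0.64344725])}
top {'camera_matrix': array([[414.44960645,   0.        , 277.04270633],
       [  0.        , 414.44960645, 212.05002084],
       [  0.        ,   0.        ,   1.        ]]), 'R': array([[-3.14150183e-02, -9.99506048e-01, -8.69517029e-04],
       [-9.79389366e-01,  3.09563771e-02, -1.99595020e-01],
       [ 1.99523346e-01, -5.41868547e-03, -9.79878090e-01]]), 't': array([0.01195272, 0.58542206, 0.85780203])}
{'time_s': 0.1, 'position': array([0.13832508, 0.50623904, 0.24987528]), 'ee_rot': array([ 1.32988273e-01,  9.91117504e-01, -4.37775703e-04, -1.42310860e-04]), 'wrist_force': array([-0.2395382 ,  0.27977812,  1.12250887]), 'gripper_width': 0.08539707487104502}
```

View pics/scene0.png

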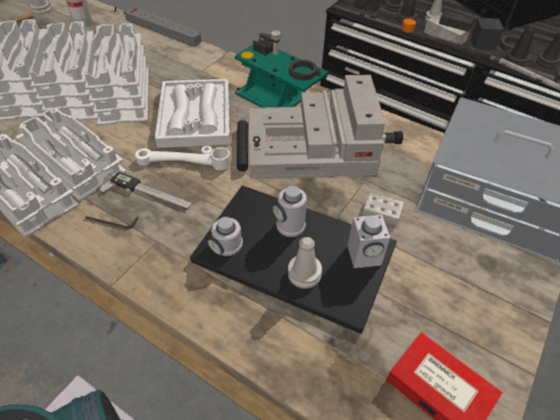

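View pics/top0.png

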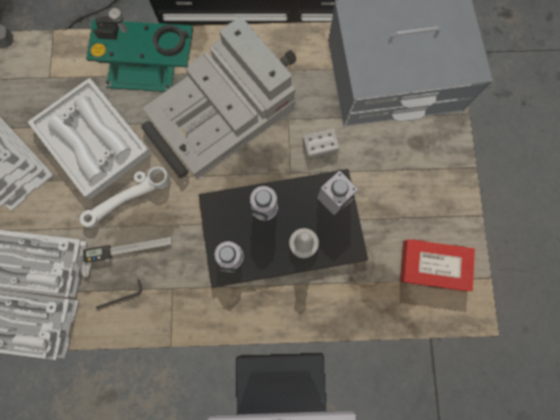

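The scene view shows the tall round setter at about (291,208), with its anvil near (292,194). The short setter is at (226,236), the holder at (305,262) and the square setter at (369,240). In the top view the tall round anvil is near (264,192). Next I'll enlarge both.

Run:
```python
import cv2,numpy as np
a=cv2.imread("pics/scene0.png")[175:245,255:325];b=cv2.imread("pics/top0.png")[175:245,230:300]
f=lambda i:cv2.resize(i,(400,400),interpolation=cv2.INTER_CUBIC)
cv2.imwrite("pics/crop1.png",np.hstack([f(a),f(b)]))
```

```text
(no output)
```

View pics/crop1.png

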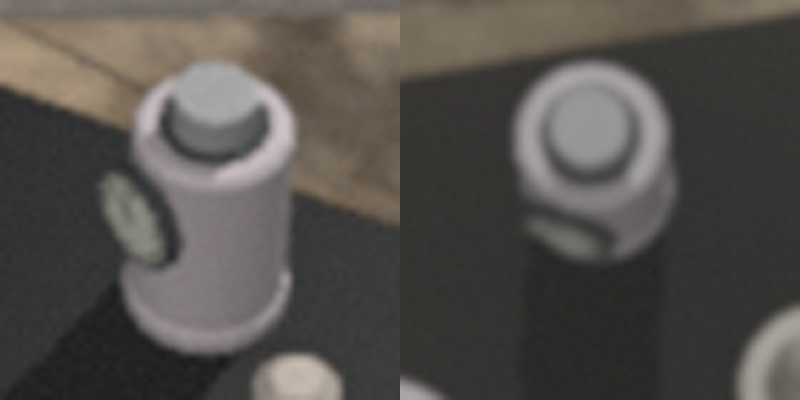

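The enlarged crop shows the anvil's top face centred at about scene (292.0,190.9) and top (262.8,196.3). The dial is to the lower left.

```bash
cat > h.py <<'E'
from rig import arm
import numpy as np, cv2
def P(n):
    c=arm.camera_info(n);return c["camera_matrix"]@np.c_[c["R"],c["t"]]
def onz(n,px,z):
    p=P(n);H=np.c_[p[:,0],p[:,1],p[:,2]*z+p[:,3]];w=np.linalg.solve(H,[*px,1]);return w[:2]/w[2]
def tri(a,b):
    X=cv2.triangulatePoints(P("scene"),P("top"),np.array(a,float).reshape(2,1),np.array(b,float).reshape(2,1))[:,0];return X[:3]/X[3]
E
python3 - <<'E'
from h import *
np.set_printoptions(precision=4,suppress=True)
for n,a,b,z in(("tall",(292,190.9),(262.8,196.3),.126),("short",(226,226),(229,250),.088),("square",(372,222),(341,186),.126),("holder",(307,242),(305,237),.124)):
    print(n,tri(a,b),onz("scene",a,z),onz("top",b,z))
s=arm.sense();from scipy.spatial.transform import Rotation as R
print(R.from_quat(s["ee_rot"]).as_matrix())
E
```

```text
tall [0.6053 0.0226 0.1271] [0.6059 0.0235] [0.6059 0.0222]
short [0.5003 0.1017 0.0741] [0.4899 0.0965] [0.5014 0.0971]
square [ 0.6215 -0.139   0.1275] [ 0.6219 -0.1379] [ 0.6228 -0.1404]
holder [ 0.5194 -0.0617  0.1228] [ 0.5189 -0.0624] [ 0.5189 -0.0612]
[[-0.9646  0.2636 -0.0004]
 [ 0.2636  0.9646 -0.0008]
 [ 0.0002 -0.0009 -1.    ]]
```

The tall anvil top comes out at (0.606, 0.023, 0.127), against an expected z of 0.126, so it checks out. I'll shut the fingers and travel above it.

Call:
{"fn": "step_arm", "kwargs": {
  "targets": [0, -0.0385, -0.0229, 0, 0, 0, -0.0385, -0.0229, 0, 0, 0, -0.0385, -0.0229, 0, 0, 0, -0.0385, -0.0229, 0, 0, 0, -0.0385, -0.0229, 0, 0],
  "force": 20
}}

```text
time_s: 0.72
position: [0.2946, 0.344, 0.2502]
ee_rot: [0.133, 0.991, -0.0, -0.0]
wrist_force: [0.3, 0.4, -0.6]
gripper_width: -0.0
grasp_force: 0.0
```

Call:
{"fn": "step_arm", "kwargs": {
  "targets": [0, -0.0385, -0.0229, 0, 0, 0, -0.0385, -0.0229, 0, 0, 0, -0.0385, -0.0229, 0, 0, 0, -0.0385, -0.0229, 0, 0, 0, -0.0385, -0.0229, 0, 0]
}}

```text
time_s: 1.35
position: [0.4502, 0.1827, 0.2501]
ee_rot: [0.133, 0.991, -0.0, -0.0]
wrist_force: [0.2, -0.6, 0.2]
gripper_width: -0.0001
grasp_force: 0.0
```

Call:
{"fn": "step_arm", "kwargs": {
  "targets": [0, -0.0385, -0.0227, 0, 0, 0, -0.0385, -0.0227, 0, 0, 0, -0.0385, -0.0227, 0, 0, 0, -0.0385, -0.0227, 0, 0, 0, -0.0385, -0.0227, 0, 0]
}}

```text
time_s: 1.98
position: [0.606, 0.0226, 0.25]
ee_rot: [0.133, 0.991, 0.0, -0.0]
wrist_force: [1.6, -0.6, -1.2]
gripper_width: 0.0001
grasp_force: 0.0
```

Call:
{"fn": "step_arm", "kwargs": {
  "targets": [0, 0, 0, 0.025, 0, 0, 0, 0, 0.025, 0, 0, 0, 0, 0.025, 0, 0, 0, 0, 0, 0, 0, 0, 0, 0, 0]
}}

```text
time_s: 2.6
position: [0.6054, 0.0238, 0.1761]
ee_rot: [0.133, 0.991, 0.0, 0.0]
wrist_force: [0.4, 0.6, 1.0]
gripper_width: 0.0
grasp_force: 0.0
```

Run:
```python
from h import *
f=lambda i:cv2.resize(cv2.cvtColor(i,4),(400,400),interpolation=cv2.INTER_CUBIC)
a=arm.read_camera("scene")[145:245,245:345].copy();b=arm.read_camera("top")[145:245,215:315].copy()
cv2.imwrite("pics/near1.png",np.hstack([f(a),f(b)]));s=arm.sense();print(s["position"],s["wrist_force"])
```

```text
[0.60568264 0.02379381 0.17637183] [0.23626343 0.2812171  0.71537057]
```

View pics/near1.png

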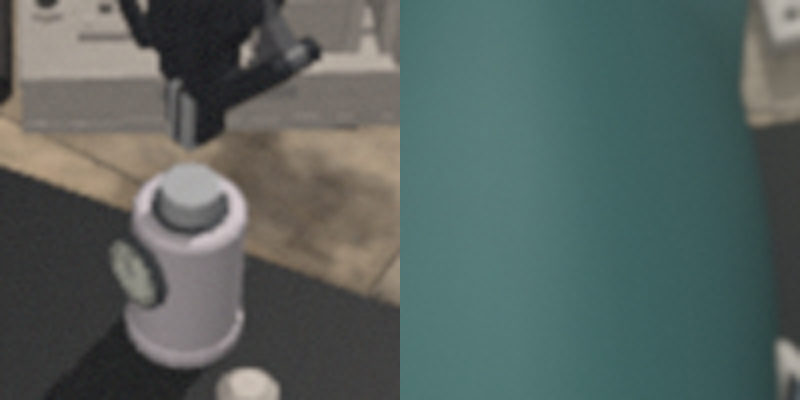

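The shut fingertips are centred over the anvil at scene (292.5,181), with the disc at (292.5,190.5) below. That is about 30 mm clear, which fits contact at a TCP z of about 0.145. I'll descend gently.

Call:
{"fn": "step_arm", "kwargs": {
  "targets": [0, 0, 0, 0.01, 0, 0, 0, 0, 0.01, 0, 0, 0, 0, 0.004, 0, 0, 0, 0, 0, 0, 0, 0, 0, 0, 0]
}}

```text
time_s: 3.32
position: [0.6053, 0.0238, 0.1515]
ee_rot: [0.133, 0.991, 0.0, 0.0]
wrist_force: [0.7, 0.1, 0.7]
gripper_width: -0.0
grasp_force: 0.0
```

Call:
{"fn": "step_arm", "kwargs": {
  "targets": [0, 0, 0, 0.001, 0, 0, 0, 0, 0.001, 0, 0, 0, 0, 0.001, 0, 0, 0, 0, 0.001, 0, 0, 0, 0, 0, 0]
}}

```text
time_s: 3.95
position: [0.6052, 0.0238, 0.1472]
ee_rot: [0.133, 0.991, -0.0, -0.0]
wrist_force: [0.7, 0.7, -0.1]
gripper_width: -0.0
grasp_force: 0.0
```

Call:
{"fn": "step_arm", "kwargs": {
  "targets": [0, 0, 0, 0.001, 0, 0, 0, 0, 0.001, 0, 0, 0, 0, 0.001, 0, 0, 0, 0, 0, 0]
}}

```text
time_s: 4.45
position: [0.6052, 0.0238, 0.1443]
ee_rot: [0.133, 0.991, -0.0, 0.0]
wrist_force: [-0.3, 0.8, 1.5]
gripper_width: -0.0002
grasp_force: 1.0
```

Run:
```python
from h import *
w=[]
for i in range(6):
    arm.read_camera("scene");s=arm.sense();w.append([*s["wrist_force"],s["position"][2]])
print(np.mean(w,0).round(4),np.std(w,0).round(4))
```

```text
[-0.6861  0.0194  2.0499  0.1444] [0.4361 0.1736 0.3056 0.    ]
```

Contact has just started, at about 2 N. I'll go 4 mm further.

Call:
{"fn": "step_arm", "kwargs": {
  "targets": [0, 0, 0, 0.001, 0, 0, 0, 0, 0.001, 0, 0, 0, 0, 0.001, 0, 0, 0, 0, 0.001, 0, 0, 0, 0, 0, 0]
}}

```text
time_s: 5.38
position: [0.6052, 0.0238, 0.1403]
ee_rot: [0.133, 0.991, 0.0, 0.0]
wrist_force: [-1.2, -0.7, 5.4]
gripper_width: -0.0003
grasp_force: 2.2
```

Run:
```python
from h import *
w=[]
for i in range(6):
    im=arm.read_camera("scene");s=arm.sense();w.append([*s["wrist_force"],s["position"][2]])
print(np.mean(w,0).round(4),np.std(w,0).round(4))
cv2.imwrite("pics/press1.png",cv2.resize(cv2.cvtColor(im,4)[155:245,255:345],(540,540),interpolation=2))
```

```text
[-1.0866  0.0394  4.6224  0.1403] [0.2237 0.3252 0.846  0.    ]
```

View pics/press1.png

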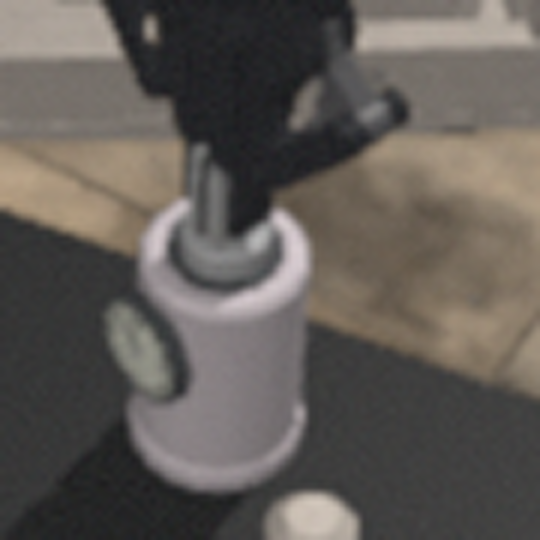

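The fingertips are in the middle of the disc, which has sunk to about a third of its travel at 4.6 N. The setter is upright and unmoved. I'll press about 1.5 mm more and hold for over a second.

Call:
{"fn": "step_arm", "kwargs": {
  "targets": [0, 0, 0, 0.001, 0, 0, 0, 0, 0.0005, 0, 0, 0, 0, 0, 0, 0, 0, 0, 0, 0, 0, 0, 0, 0, 0]
}}

```text
time_s: 6.3
position: [0.6052, 0.0238, 0.1388]
ee_rot: [0.133, 0.991, -0.0, 0.0]
wrist_force: [-0.4, -0.2, 6.3]
gripper_width: 0.0001
grasp_force: 2.7
```

Call:
{"fn": "step_arm", "kwargs": {
  "targets": [0, 0, 0, 0, 0, 0, 0, 0, 0, 0, 0, 0, 0, 0, 0, 0, 0, 0, 0, 0, 0, 0, 0, 0, 0]
}}

```text
time_s: 6.92
position: [0.6052, 0.0238, 0.1388]
ee_rot: [0.133, 0.991, -0.0, 0.0]
wrist_force: [-1.5, 0.1, 6.2]
gripper_width: 0.0001
grasp_force: 2.7
```

Call:
{"fn": "step_arm", "kwargs": {
  "targets": [0, 0, 0, 0, 0, 0, 0, 0, 0, 0, 0, 0, 0, 0, 0, 0, 0, 0, 0, 0, 0, 0, 0, 0, 0]
}}

```text
time_s: 7.55
position: [0.6052, 0.0238, 0.1388]
ee_rot: [0.133, 0.991, -0.0, 0.0]
wrist_force: [-1.2, 0.9, 5.4]
gripper_width: -0.0
grasp_force: 2.7
```

Call:
{"fn": "step_arm", "kwargs": {
  "targets": [0, 0, 0, -0.002, 0, 0, 0, 0, -0.003, 0, 0, 0, 0, -0.004, 0, 0, 0, 0, -0.01, 0, 0, 0, 0, -0.02, 0]
}}

```text
time_s: 8.18
position: [0.6048, 0.0238, 0.178]
ee_rot: [0.133, 0.991, -0.0, -0.001]
wrist_force: [0.5, -0.0, -0.6]
gripper_width: 0.0003
grasp_force: 0.0
```

Call:
{"fn": "step_arm", "kwargs": {
  "targets": [0, 0, 0, -0.03, 0, 0, 0, 0, -0.03, 0, 0, 0, 0, 0, 0, 0, 0, 0, 0, 0, 0, 0, 0, 0, 0]
}}

```text
time_s: 8.8
position: [0.6048, 0.0238, 0.237]
ee_rot: [0.133, 0.991, -0.0, -0.001]
wrist_force: [0.9, -0.3, -0.3]
gripper_width: -0.0002
grasp_force: 0.0
```

Run:
```python
from h import *
im=arm.read_camera("scene");s=arm.sense();print(s["time_s"],s["position"],s["wrist_force"])
cv2.imwrite("pics/after1.png",cv2.resize(np.hstack([cv2.cvtColor(im,4)[175:295,195:395]]),(800,480),interpolation=2))
```

```text
8.85 [0.60484163 0.02384903 0.23704525] [0.21027596 0.27536885 0.25375595]
```

View pics/after1.png

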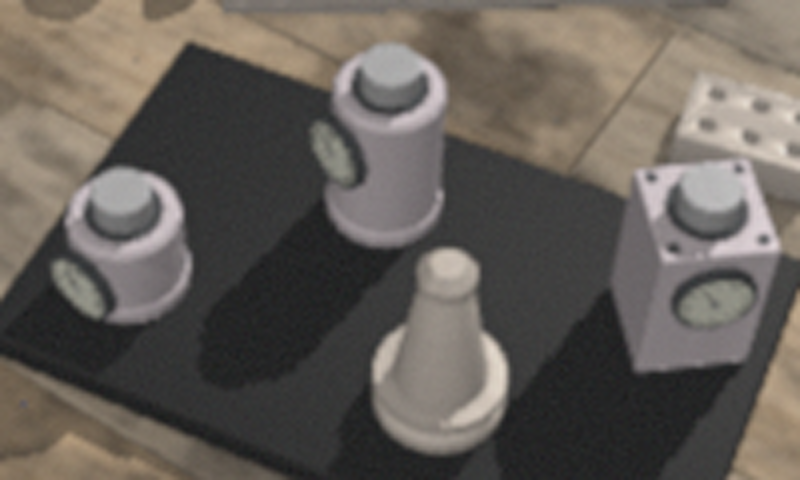

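The anvil is fully up again, with its top at crop (391,66), which is scene (292.7,191.5). All four pieces stand where they were, and the fingers are well clear.

```bash
python3 -c "
from rig import arm
print(arm.finish_job())"
```

```text
the job is handed in; nothing more can be done
None
```

The tall round setter's anvil does not stick: I pressed it about 6 mm down at about 6 N, held it for over a second, and after lift-off it sprang fully back up with nothing moved; the job is handed in, but no verdict came back.

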